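# Gauge a kiln prop, go and no-go, and rack it

### The job

Check the tall kiln prop that stands on the white foam slab in the gap gauge: keep it upright, its foot on or just above the gauge plate, slide it in from the plate's open front right through the wider go gap, and on against the narrower no-go gap, and press it there lightly and steadily, with about 6 N for a second, to prove that it will not go in. Feel your way: it must stay square, and neither gap may ever get more than 12 N, or the jaws wear and the check is void. Then lift it out and stand it upright in the free half of the wooden tray with the passed props, let go, and leave everything else as it is.

Things in the scene. Friction and masses are not known exactly. Their poses are not given: they have to be found in the camera images.
- prop: the kiln prop to be checked: an upright plain round post of buff fired clay, 36 mm in diameter and 120 mm tall with a small blind bore in its top, 0.15 to 0.31 kg. It stands on the foam slab, told from its neighbour there by its height. Origin: centre of its foot; z up along its axis.
- gauge: the gauge's dark steel base plate, 250 x 140 x 15 mm, bolted to the bench. Origin: on its underside, 5 mm beyond the plate's centre; x is the sliding direction, from the open front (x = -130 mm) through the go gap to the no-go gap; y across the gaps; z up. Its top is at z = 15 mm and is free from x = -130 to -35 mm, ahead of the go jaws.
- go_jaws: the first pair of plain steel jaw blocks on the plate, the go gap: 39 mm wide (1.5 mm clear on each side of the prop), 24 mm long, 45 mm high above the plate, each block 16 mm wide with a 12 mm high foot outside it. Rigid. Origin: on the plate's top, middle of the gap, at its entrance face; axes as the gauge's: the gap runs from x = 0 to 24 mm. Beyond it the prop can be lifted out.
- nogo_jaws: the second pair of jaws, the no-go gap, 24 mm long, 45 mm high, clamped 81 to 95 mm beyond the go jaws' origin. Two anvil bars in it, 31 mm apart, stand 0 to 12 mm out of its entrance face, set differently each time; their corners stop the prop with its axis 9 to 21 mm short of that face. Rigid. Origin: on the plate's top, mid-gap, at the entrance face; axes as the gauge's.
- foam: the white packing-foam slab, 220 x 160 mm and 30 mm thick, fixed to the bench; the prop and a shorter one stand on it. Origin: centre of its underside; x along the long side.
- tray: the shallow open wooden tray for passed props, 230 x 160 mm outside, 35 mm high, walls and floor 8 mm thick, fixed. Origin: centre of its underside; x along the long side. Its +x half already holds two passed props; the free half is the -x one, whose middle is at x = -50 mm, y = 0. The floor is at z = 8 mm.
- short_prop: a shorter prop of the same clay, 36 mm in diameter and 60 mm tall, also standing on the foam slab; bystander. Origin: centre of its foot.
- passed_a: a passed prop, 36 mm in diameter and 120 mm tall, standing in the tray at about x = 75, y = -34 mm of the tray; bystander. Origin: centre of its foot.
- passed_b: the other passed prop, the same, at about x = 75, y = 34 mm of the tray; bystander. Origin: centre of its foot.
- brush: a dusting brush, 170 mm long, lying in front of the gauge; bystander.
- hex_driver: a screwdriver-shaped hex driver, 160 mm long, lying behind the gauge; bystander.
- saucer: a glazed saucer, 104 mm across and 18 mm high, behind the gauge; bystander.
- stilt: a three-armed clay kiln stilt, about 70 mm across and 22 mm high, in front of the gauge; bystander.
There are look-alikes about, which are no part of the job. Leave any orange or yellow look-alike of the prop alone.

How it is judged:
On the way, in this order (a step that is already met when the one before it is completed fails the run):
1. the prop is upright ahead of the go gap, its foot down on or within 12 mm of the plate (x of prop in the frame of go_jaws between -0.095 and -0.018 m and y of prop in the frame of go_jaws between -0.03 and 0.03 m and z of prop in the frame of go_jaws below 0.012 m and angle between prop's own z axis and vertical below 0.12 rad), for 0.1 s.
2. the prop is in the go gap, foot still low (x of prop in the frame of go_jaws between 0.006 and 0.018 m and y of prop in the frame of go_jaws between -0.006 and 0.006 m and z of prop in the frame of go_jaws below 0.014 m and angle between prop's own z axis and vertical below 0.12 rad).
3. the prop is through and pressed, upright, against the no-go gap with 3 N or more for 0.5 s (x of prop in the frame of nogo_jaws between -0.027 and -0.003 m and y of prop in the frame of nogo_jaws between -0.005 and 0.005 m and z of prop in the frame of nogo_jaws below 0.015 m and angle between prop's own z axis and vertical below 0.08 rad and contact force between prop and nogo_jaws above 3 N), for 0.5 s.
At the end, for the whole second after the job is handed in: the prop stands upright (within 0.12 rad), at rest and released on the floor of the tray's free half (axis from -95 to +5 mm along the tray's x and within 60 mm of its middle line) (x of prop in the frame of tray between -0.095 and 0.005 m and y of prop in the frame of tray between -0.06 and 0.06 m and z of prop in the frame of tray between 0.004 and 0.013 m and angle between prop's own z axis and vertical below 0.12 rad and linear speed of prop below 0.02 m/s and contact force between prop and the fingers below 0.1 N); the robot touches nothing.
It fails at once if the prop is forced: more than 12 N on the go jaws or on the no-go jaws (contact force between prop and go_jaws above 12 N or contact force between prop and nogo_jaws above 12 N).
It fails at once if the prop is pushed over, leaning more than 0.1 rad, in the gauge (x of prop in the frame of go_jaws between -0.02 and 0.1 m and y of prop in the frame of go_jaws between -0.03 and 0.03 m and z of prop in the frame of go_jaws below 0.03 m and angle between prop's own z axis and vertical above 0.1 rad).
It fails at once if the prop is dropped into or lifted out of the go gap from above instead of sliding through (x of prop in the frame of go_jaws between -0.008 and 0.032 m and y of prop in the frame of go_jaws between -0.025 and 0.025 m and z of prop in the frame of go_jaws between 0.02 and 0.044 m).
It fails at once if the prop is pushed into the no-go gap (x of prop in the frame of nogo_jaws between 0 and 0.03 m and y of prop in the frame of nogo_jaws between -0.012 and 0.012 m and z of prop in the frame of nogo_jaws below 0.04 m).
It fails at once if a bystander is moved more than 20 mm or a standing prop tipped (distance of any of short_prop, passed_a, passed_b, brush, hex_driver, saucer, stilt from where it was at the start of the episode above 0.02 m or angle between any of short_prop, passed_a, passed_b's own z axis and vertical above 0.3 rad).
It also fails if it takes over 69 s, if anything falls off the work surface, if the arm or the gripper's body presses on something with over 40 N, if the wrist force passes 120 N, or if a joint passes its speed limit or range.

### The arm

A 6-joint arm with a two-finger parallel gripper is mounted at the origin on the work surface. World frame = base frame: x ahead of the robot, y to its left, z up, the work surface at z = 0. Lengths are in m, angles in rad, forces in N, time in s.
With the tool pointing down it reaches from about 0.375 to 0.975 m from the base axis. Payload 3.8 kg.
Tool frame: the origin (TCP) lies midway between the tips of the shut fingers; the grasp point (between the pads) lies 19 mm behind it; z points along the fingers, y is the line along which they close (so a half turn about z gives the same grasp; the last joint's range is limited). The gripper opens to 85 mm and grips with 20 to 120 N. Pads are 22 mm wide; open, the fingers measure 114 mm over their backs; the gripper's body (76 mm by 85 mm) begins 54 mm behind the grasp point. The pads swing forward as they close: fully open they stand 13 mm farther back than shut.
Start: joints at [1.083, 0.264, 1.604, -0, 1.274, -0.037], TCP at [0.294, 0.608, 0.231] pointing down, gripper open.
Joint ranges: [-2.63, 2.63], [-0.94, 2.18], [0.31, 2.57], [-1.31, 4.45], [0, 2.66], [-2.55, 2.55]. Speed limits (rad/s): [2.57, 2.57, 3.14, 3.14, 3.14, 3.14].

### API

Orientations are given as a rotation vector (axis times angle).
In Python, from workcell import bot gives the robot as it stands.
- The arm moves only by the tool jog_arm, never from a script. Its argument "motion" is a list of rows, each a list of 5 numbers: the opening, from -1 (shut) to 1 (fully open), then the shift along the tool's x, y, z in mm, then the turn about the tool's z in degrees. In form: [[claw, x, y, z, twist], ...]. A call has 1 to 10 rows; each row shifts and turns the commanded pose from where the row before left it, along the tool's axes as they then stand; what a row does not reach is not made up. A row lasts 1/12 s, in which the tool goes at most 41.7 mm and 7.16 degrees, less where a joint would pass 70% of its speed; a pose out of reach is approached as far as the arm can. A call with a gripper value outside its range is refused whole. The fingers move at their own pace and stop on an object; "force" is the grip in N (left out, the last holds). Time passes only in rows, so rows that do not move let the fingers close. It gives the time, the measured TCP pose, the force, the opening and the grip force at its end, in the units of the state.
- bot.read_state(): the state, without advancing time (a new reading comes with each control period).
- bot.read_camera(name): name is "scene" or "top" or "wrist"; returns (picture, depth): 480x640x3 uint8, red, green, blue; 480x640 float32, m along the optical axis (not along the pixel's ray), 0 where there is no reading.
- bot.get_calibration(name): a dict with "vfov" (degrees; the focal length in pixels is half the picture's height over the tangent of half this angle, whatever the lens; pixels are square), "cx", "cy" (the principal point, pixels), "rvec" (rotation vector, rad) and "tvec" (3), from world to camera coordinates, as OpenCV has them; the wrist camera has in their place "tool_from_camera" (4x4, takes a point from camera to tool coordinates, whose origin is the TCP and whose axes are the flange's). Camera axes: x right, y down, z forward; pixel columns grow to the right and rows downward; lengths in m; the calibration is good to about 2 mm. A picture is of the moment at which its call begins: read the wrist's pose just before it. get_calibration takes no time and is no camera call.
- bot.finish_job(): hands the job in; it is judged then, once.
The state is a dict: "time": time; "q": joint angles; "joint_vel": joint speeds; "joint_torque": joint torques, N m; "tool_pos": TCP position; "tcp_rot": TCP orientation; "wrist_force": force on the tool from outside, world axes, zero at the start; "torque": the same for the moment, N m; "width": opening from 0.0 (shut) to 1.0 (fully open); "grip_force": force on a finger pad.
Only numpy, scipy, OpenCV 4.12 (cv2) and the standard library are available. Lean on these libraries where they do the work, as an engineer would, in place of code of your own. Each camera call takes 0.05 s, during which the arm holds its last target. There are 200 camera calls.

## Working session

There is one attempt and no reset: what is moved stays moved. The work goes in short steps, Python scripts to look and compute and a tool call to move; the robot and the scene stay as the last step left them, time stands still between calls to the robot, and variables do not carry over. Pictures are saved under pics/ and viewed, at most 10 in all, crops included, and the job is handed in when it is done.

Besides the shell and the picture viewer there is one more tool, called after "Request:" as name(argument=value, ...) on one line, values as JSON. jog_arm: Moves the arm, as the interface text tells. Its arguments: {"type":"object","properties":{"motion":{"type":"array"},"force":{"type":"number"}},"required":["motion"]}

```bash
mkdir -p pics; cat > h.py <<'E'
import numpy as np,cv2
from workcell import bot
from scipy.spatial.transform import Rotation as R
def grab(n):
    s=bot.read_state(); p,d=bot.read_camera(n); c=bot.get_calibration(n)
    f=240/np.tan(np.radians(c['vfov'])/2)
    if n=='wrist':
        T=np.eye(4);T[:3,:3]=R.from_rotvec(s['tcp_rot']).as_matrix();T[:3,3]=s['tool_pos'];M=T@np.array(c['tool_from_camera'])
    else:
        A=np.eye(4);A[:3,:3]=R.from_rotvec(c['rvec']).as_matrix();A[:3,3]=np.ravel(c['tvec']);M=np.linalg.inv(A)
    return p,d,f,c['cx'],c['cy'],M
def save(g,name):
    cv2.imwrite('pics/%s.png'%name,cv2.cvtColor(g[0],cv2.COLOR_RGB2BGR)); np.savez('pics/%s.npz'%name,p=g[0],d=g[1],k=np.array(g[2:5]),M=g[5])
def load(name):
    z=np.load('pics/%s.npz'%name); return (z['p'],z['d'],*z['k'],z['M'])
def cloud(g):
    p,d,f,cx,cy,M=g
    v,u=np.mgrid[0:480,0:640]
    P=np.stack([(u-cx)/f*d,(v-cy)/f*d,d],-1)
    W=P@M[:3,:3].T+M[:3,3]; W[d==0]=np.nan
    return W
def onplane(g,u,v,z):
    p,d,f,cx,cy,M=g
    r=M[:3,:3]@np.array([(u-cx)/f,(v-cy)/f,1]); t=(z-M[2,3])/r[2]
    return M[:3,3]+t*r
E
python3 - <<'E'
from h import *
for n in('top','scene'):
    g=grab(n);save(g,n+'0');print(g[2:5],g[5].round(3).tolist())
s=bot.read_state();print(s['tcp_rot'],s['tool_pos'])
E
```

```text
(np.float64(610.2043181953898), 326.422860863302, 242.5724420081337) [[0.006, -0.983, 0.182, 0.346], [-1.0, -0.005, 0.009, -0.083], [-0.008, -0.182, -0.983, 1.272], [0.0, 0.0, 0.0, 1.0]]
(np.float64(501.1259138650409), 324.59949946681775, 237.96620846693864) [[-0.475, 0.559, -0.679, 1.294], [0.88, 0.304, -0.366, 0.311], [0.002, -0.771, -0.637, 0.715], [0.0, 0.0, 0.0, 1.0]]
[-0.70201908 -3.06161562  0.00319083] [0.29378859 0.60695418 0.23007187]
```

View pics/top0.png

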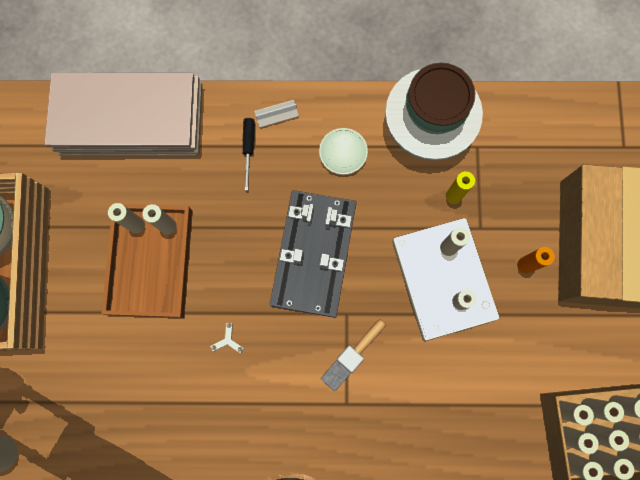

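View pics/scene0.png

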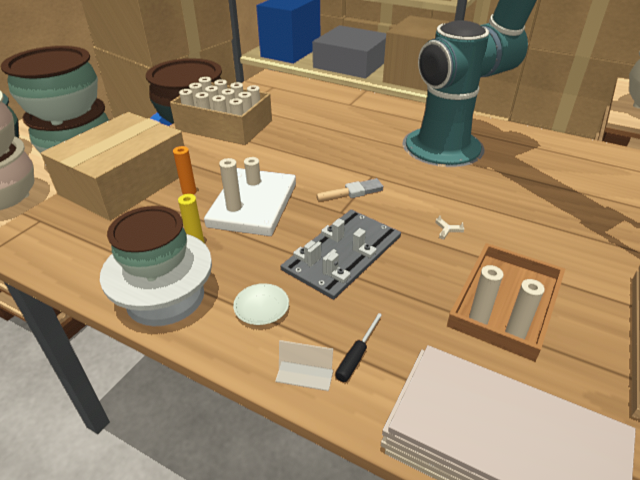

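Top view candidates: two props on the foam (458,238) and (466,299), yellow (466,181), orange (545,256), passed props (118,212) and (153,213), and the crate at lower right. In the scene view, the tall one on the foam is at (229,185) and the short one at (252,170). The tall one matches top (458,238). I'll check this in a close crop.

```bash
python3 - <<'E'
from h import *
g=load('top0');W=cloud(g)
bgr=cv2.cvtColor(g[0],cv2.COLOR_RGB2BGR)
c=cv2.resize(bgr[180:345,262:482],None,fx=3.6,fy=3.6,interpolation=cv2.INTER_CUBIC);cv2.imwrite('pics/crop1.png',c)
def top(u,v,r=16):
    w=W[v-r:v+r,u-r:u+r].reshape(-1,3);w=w[~np.isnan(w[:,0])];zm=np.percentile(w[:,2],97);t=w[w[:,2]>zm-.006]
    (cx,cy),rr=cv2.minEnclosingCircle(t[:,:2].astype(np.float32));return np.round([cx,cy,rr,zm],4)
for n,uv in dict(A=(458,238),B=(466,299),pa=(118,212),pb=(153,213),yel=(466,181),saucer=(343,150)).items(): print(n,top(*uv))
hsv=cv2.cvtColor(bgr,cv2.COLOR_BGR2HSV)
# plate by height
def rect(m):
    t=W[m][:,:2].astype(np.float32);print(len(t),cv2.minAreaRect(t))
b=np.zeros((480,640),bool);b[185:325,262:365]=1
m=b&(W[...,2]>.009)&(W[...,2]<.021);rect(m);print(np.median(W[m][:,2]))
b[:]=0;b[210:345,385:505]=1
m=b&(W[...,2]>.022)&(W[...,2]<.037);rect(m);print(np.median(W[m][:,2]))
b[:]=0;b[195:325,95:200]=1
m=b&(W[...,2]>.028)&(W[...,2]<.041);rect(m)
b[:]=0;b[185:325,262:365]=1
m=b&(W[...,2]>.052)&(W[...,2]<.08)
n,l=cv2.connectedComponents(m.astype(np.uint8))
for i in range(1,n):
    if (l==i).sum()>15: print(i,np.argwhere(l==i).mean(0)[::-1]);rect(l==i);print(np.median(W[l==i][:,2]))
E
```

```text
A [ 0.5673 -0.3215  0.0184  0.1524]
B [ 0.4565 -0.3436  0.0184  0.0926]
pa [0.6164 0.3327 0.0186 0.13  ]
pb [0.6138 0.2659 0.0185 0.1306]
yel [ 0.6843 -0.343   0.0186  0.1222]
saucer [ 0.7822 -0.1041  0.0483  0.0158]
6468 ((0.55644690990448, -0.05479384958744049), (0.1639457792043686, 0.25113049149513245), 80.35205841064453)
0.015111070214355093
7348 ((0.5043135285377502, -0.31481993198394775), (0.22040481865406036, 0.16109220683574677), 16.29408073425293)
0.03008549029063534
1562 ((0.5383924245834351, 0.3010216951370239), (0.1624634861946106, 0.23103909194469452), 88.4489974975586)
1 [307.26086957 211.25362319]
138 ((0.6342067122459412, -0.030602095648646355), (0.01997682824730873, 0.03598424047231674), 82.85568237304688)
0.058183388111753054
2 [330.92028986 215.08695652]
138 ((0.6261870861053467, -0.08059621602296829), (0.0199169609695673, 0.035914499312639236), 80.60137176513672)
0.05910908181064167
3 [297.49494949 254.87878788]
99 ((0.5445254445075989, -0.01266261376440525), (0.016190212219953537, 0.02397490292787552), 81.48411560058594)
0.05971496793799602
4 [324.34693878 259.70408163]
98 ((0.5353670716285706, -0.06694371998310089), (0.015811607241630554, 0.024424176663160324), 79.4617919921875)
0.0599982985604296
```

View pics/crop1.png

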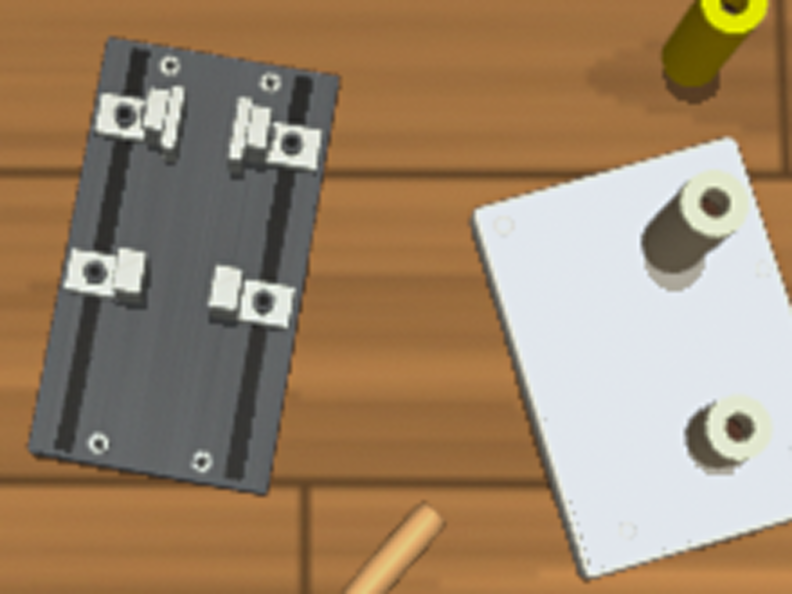

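Tall prop confirmed: its top in the crop is at (714,203), world (0.567,-0.3215), z about 0.15. The short prop is at (738,427). The gauge's open front is towards the robot, and it slides along heading about -9.7°. First I turn the tool so that its y axis lies along the gauge's x.

Request:
jog_arm(motion=[[1,0,0,0,7],[1,0,0,0,7],[1,0,0,0,7],[1,0,0,0,7],[1,0,0,0,7],[1,0,0,0,7],[1,0,0,0,7],[1,0,0,0,7],[1,0,0,0,7],[1,0,0,0,7]], force=40)

```text
time: 0.93
tool_pos: [0.2939, 0.6072, 0.2305]
tcp_rot: [2.337, 2.098, -0.002]
wrist_force: [-0.4, -0.9, 0.4]
width: 0.999
grip_force: 0.0
```

Request:
jog_arm(motion=[[1,0,0,0,3.7],[1,-36,17.7,0,0],[1,-36,17.7,0,0],[1,-36,17.7,0,0],[1,-36,17.7,0,0],[1,-36,17.7,0,0],[1,-36,17.7,0,0],[1,-36,17.7,0,0],[1,-36,17.7,0,0],[1,-36,17.7,0,0]])

```text
time: 1.77
tool_pos: [0.3973, 0.2597, 0.2309]
tcp_rot: [2.398, 2.03, -0.001]
wrist_force: [1.3, 0.1, -0.4]
width: 1.001
grip_force: 0.0
```

Request:
jog_arm(motion=[[1,-36,17.7,0,0],[1,-36,17.7,0,0],[1,-36,17.7,0,0],[1,-36,17.7,0,0],[1,-36,17.7,0,0],[1,-36,17.7,0,0],[1,-36,17.7,0,0],[1,-36,17.7,0,0],[1,-36,17.7,0,0],[1,0,0,0,0]])

```text
time: 2.6
tool_pos: [0.5023, -0.0904, 0.2311]
tcp_rot: [2.401, 2.021, -0.002]
wrist_force: [0.5, 0.5, 0.7]
width: 1.002
grip_force: 0.0
```

```bash
cat >> h.py <<'E'
H=np.radians(-9.7)
def delta(tx,ty,tz):
    s=bot.read_state();r=R.from_rotvec(s['tcp_rot']).as_matrix();p=np.array(s['tool_pos'])
    print('t',round(s['time'],2),'pos',p.round(4),'yhead',np.degrees(np.arctan2(r[1,1],r[0,1])).round(2),'down',r[:,2].round(4),'F',np.round(s['wrist_force'],2))
    print('tool shift mm',(1000*r.T@(np.array([tx,ty,tz])-p)).round(1))
E
python3 -c "
from h import *
delta(.567,-.3215,.2)
g=grab('wrist');save(g,'w1')"
```

```text
t 2.6 pos [ 0.5023 -0.0904  0.2311] yhead -9.84 down [ 9.0e-04 -3.5e-03 -1.0e+00] F [0.45 0.52 0.72]
tool shift mm [-216.5  103.2   32. ]
```

View pics/w1.png

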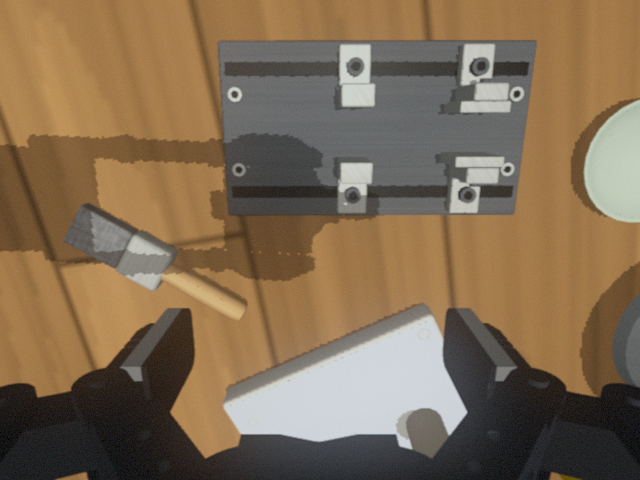

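The wrist view shows the gauge, with the go jaws at (357,95) and (355,172) and the no-go jaws at (490,95) and (478,165). It also shows the tall prop at (428,430). I'll measure the jaws from this view too.

```bash
cat > jaws.py <<'E'
from h import *
import sys
g=load(sys.argv[1]);W=cloud(g)
ux=np.array([np.cos(H),np.sin(H)]);uy=np.array([-ux[1],ux[0]])
O=np.array([.5281,-.0378])  # go origin estimate (top cam)
m=(W[...,2]>.052)&(W[...,2]<.07)&(np.hypot(W[...,0]-.58,W[...,1]+.05)<.11)
n,l=cv2.connectedComponents(m.astype(np.uint8))
for i in range(1,n):
    if (l==i).sum()>100:
        t=W[l==i];q=t[:,:2]-O
        a,b=q@ux*1000,q@uy*1000
        print(len(t),'x',np.percentile(a,[1,99]).round(1),'y',np.percentile(b,[1,99]).round(1),'z',np.median(t[:,2]).round(4),'ang',round(cv2.minAreaRect(t[:,:2].astype(np.float32))[2],2))
E
python3 jaws.py top0; python3 jaws.py w1
```

```text
138 x [ 86.5 121.2] y [15.4 34.9] z 0.0582 ang 82.86
138 x [ 86.8 120.8] y [-35.5 -15.8] z 0.0591 ang 80.6
816 x [ 0.5 24.1] y [20.5 35.9] z 0.0603 ang 80.16
1290 x [ 86.  120.9] y [16.3 35.7] z 0.0588 ang 80.19
1136 x [ 86.1 120.8] y [-34.5 -14.9] z 0.0585 ang 80.09
724 x [ 0.5 24.3] y [-34.3 -18.8] z 0.0602 ang 80.48
```

Request:
jog_arm(motion=[[1,-36,17.2,0,0],[1,-36,17.2,0,0],[1,-36,17.2,0,0],[1,-36,17.2,0,0],[1,-36,17.2,0,0],[1,-36.5,17.2,0,0],[1,0,0,0,0],[1,0,0,0,0]])

```text
time: 3.32
tool_pos: [0.5669, -0.3151, 0.23]
tcp_rot: [-2.398, -2.026, 0.0]
wrist_force: [-0.4, 0.4, 0.1]
width: 0.996
grip_force: 0.0
```

```bash
python3 -c "
from h import *
delta(.5673,-.3215,.091)
g=grab('wrist');save(g,'w2');W=cloud(g)
m=(W[...,2]>.143)&(W[...,2]<.156)&(np.hypot(W[...,0]-.5673,W[...,1]+.3215)<.03)
t=W[m];print(len(t),cv2.minEnclosingCircle(t[:,:2].astype(np.float32)),np.median(t[:,2]))"
```

```text
t 3.32 pos [ 0.5669 -0.3151  0.23  ] yhead -9.63 down [-0.0016  0.0016 -1.    ] F [-0.36  0.44  0.12]
tool shift mm [ -6.4   1.7 139. ]
2712 ((0.567616879940033, -0.3214511275291443), 0.018204666674137115) 0.15024098701813843
```

Request:
jog_arm(motion=[[1,-6.4,1.4,0,0],[1,0,0,25,0],[1,0,0,30,0],[1,0,0,30,0],[1,0,0,25,0],[1,0,0,18,0],[1,0,0,11,0],[1,0,0,0,0],[1,0,0,0,0]])

```text
time: 4.12
tool_pos: [0.5673, -0.3204, 0.0925]
tcp_rot: [-2.397, -2.03, 0.0]
wrist_force: [-1.4, 0.1, -0.1]
width: 0.998
grip_force: 0.0
```

```bash
python3 -c "
from h import *
delta(.5675,-.3215,.091)"
```

```text
t 4.12 pos [ 0.5673 -0.3204  0.0925] yhead -9.46 down [-4.e-04  3.e-04 -1.e+00] F [-1.36  0.08 -0.08]
tool shift mm [-1.1  0.4  1.5]
```

Request:
jog_arm(motion=[[1,-1,0.4,1,0],[-1,0,0,0,0],[-1,0,0,0,0],[-1,0,0,0,0],[-1,0,0,0,0],[-1,0,0,0,0],[-1,0,0,0,0],[-1,0,0,0,0],[-1,0,0,0,0],[-1,0,0,0,0]], force=60)

```text
time: 4.95
tool_pos: [0.5676, -0.3228, 0.0923]
tcp_rot: [2.398, 2.029, -0.0]
wrist_force: [-3.1, 1.3, 5.5]
width: 0.41
grip_force: 58.9
```

Request:
jog_arm(motion=[[-1,0,0,0,0],[-1,0,0,-5,0],[-1,0,0,-15,0],[-1,0,0,-25,0],[-1,0,0,-25,0],[-1,0,0,-10,0],[-1,0,0,0,0]])

```text
time: 5.53
tool_pos: [0.5695, -0.3235, 0.1746]
tcp_rot: [2.394, 2.026, 0.003]
wrist_force: [0.6, -1.5, -2.5]
width: 0.407
grip_force: 59.6
```

```bash
python3 -c "
from h import *
# target: gauge x -55, y 0.4 of top-cam go origin
ux=np.array([np.cos(H),np.sin(H)]);uy=np.array([-ux[1],ux[0]])
t=np.array([.5281,-.0378])-.055*ux+.0005*uy
delta(*t,.15)"
```

```text
t 5.53 pos [ 0.5695 -0.3235  0.1746] yhead -9.53 down [ 0.0053 -0.0031 -1.    ] F [ 0.56 -1.48 -2.5 ]
tool shift mm [ 275.7 -143.2   23.1]
```

Request:
jog_arm(motion=[[-1,15,-8,0,0],[-1,30,-15.5,0,0],[-1,33,-17,0,0],[-1,35,-18,0,0],[-1,35,-18,0,0],[-1,35,-18,0,0],[-1,33,-17,0,0],[-1,30,-16,0,0],[-1,20,-11,0,0],[-1,9.7,-4.7,0,0]])

```text
time: 6.37
tool_pos: [0.469, -0.0241, 0.1689]
tcp_rot: [-2.393, -2.029, 0.004]
wrist_force: [0.2, -0.2, -2.8]
width: 0.406
grip_force: 59.8
```

Request:
jog_arm(motion=[[-1,0,0,0,0],[-1,0,0,0,0],[-1,0,0,0,0]])

```text
time: 6.62
tool_pos: [0.4721, -0.0276, 0.1707]
tcp_rot: [2.398, 2.029, -0.001]
wrist_force: [0.7, 0.2, -3.4]
width: 0.404
grip_force: 59.8
```

```bash
cat > hand.py <<'E'
from h import *
import sys
ux=np.array([np.cos(H),np.sin(H)]);uy=np.array([-ux[1],ux[0]]);O=np.array([.5281,-.0378])
s=bot.read_state();q=np.array(s['tool_pos'])[:2]-O
r=R.from_rotvec(s['tcp_rot']).as_matrix()
print('t',round(s['time'],2),'TCP gauge x,y',(1000*q@ux).round(1),(1000*q@uy).round(1),'z',1000*round(s['tool_pos'][2],4),'head',np.degrees(np.arctan2(r[1,1],r[0,1])).round(2),'tilt(gx,gy)',(r[:2,2]@ux).round(4),(r[:2,2]@uy).round(4),'F gauge',np.round([np.dot(s['wrist_force'][:2],ux),np.dot(s['wrist_force'][:2],uy),s['wrist_force'][2]],1))
E
python3 hand.py;python3 -c "
from h import *
for n in('top','scene','wrist'): save(grab(n),n+'3')
a=cv2.imread('pics/top3.png')[170:330,250:370];b=cv2.imread('pics/scene3.png')[150:310,270:430]
cv2.imwrite('pics/c3.png',np.hstack([cv2.resize(x,None,fx=f,fy=f,interpolation=2)[:480] for x,f in((a,3),(b,3))])[:,:800])"
```

```text
t 6.62 TCP gauge x,y -56.9 0.6 z 170.7 head -9.54 tilt(gx,gy) -0.0003 -0.0006 F gauge [ 0.7  0.3 -3.4]
```

View pics/c3.png

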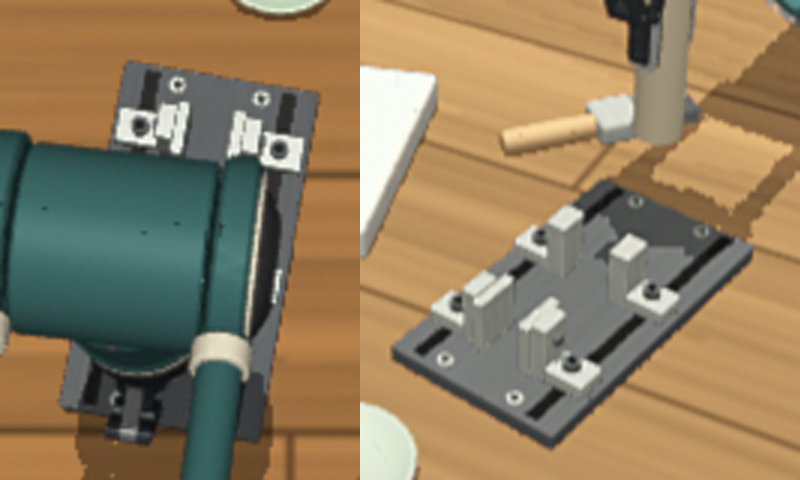

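The prop is held upright; in the scene crop it is at (660,70). I'll fit its axis and the jaws from the scene camera's depth.

```bash
cat > fit.py <<'E'
from h import *
import sys
from scipy.optimize import least_squares
ux=np.array([np.cos(H),np.sin(H)]);uy=np.array([-ux[1],ux[0]]);O=np.array([.5281,-.0378])
def fit(g,x0,y0,zlo,zhi):
    W=cloud(g)
    G=np.stack([(W[...,:2]-O)@ux*1000,(W[...,:2]-O)@uy*1000,W[...,2]*1000],-1)
    m=(G[...,2]>zlo)&(G[...,2]<zhi)&(np.hypot(G[...,0]-x0,G[...,1]-y0)<24)
    p=g[0].astype(int);m&=(p[...,0]>70)&(p[...,0]-p[...,2]>8)&(p[...,0]-p[...,2]<70)
    t=G[m];zm=t[:,2].mean()
    f=lambda q:np.hypot(t[:,0]-q[0]-q[2]*(t[:,2]-zm),t[:,1]-q[1]-q[3]*(t[:,2]-zm))-18
    s=least_squares(f,[x0,y0,0,0],loss='soft_l1')
    print('prop n',len(t),'xy',s.x[:2].round(2),'tilt',s.x[2:].round(4),'foot xy',(s.x[:2]-s.x[2:]*(zm-t[:,2].min())).round(2),'zmin',np.percentile(t[:,2],1).round(1),'res',np.abs(f(s.x)).mean().round(2))
if __name__=='__main__': fit(load(sys.argv[1]),*map(float,sys.argv[2:]))
E
python3 fit.py scene3 -56 0.5 95 165
echo scene0;python3 jaws.py scene0; echo w3; python3 jaws.py wrist3
sed -i 's/>100/>20/' jaws.py; python3 jaws.py scene3
```

```text
prop n 367 xy [-59.29   1.14] tilt [0.0164 0.0075] foot xy [-59.77   0.92] zmin 109.8 res 1.07
scene0
139 x [ 84.3 119.2] y [-35.1 -13.7] z 0.0589 ang 78.22
136 x [ 85.5 119.7] y [16.1 36.9] z 0.0591 ang 82.08
w3
1142 x [ 0.5 23.9] y [20.5 36.1] z 0.0601 ang 80.07
1745 x [ 85.8 120.8] y [16.4 36.1] z 0.0584 ang 80.11
1606 x [ 85.9 120.5] y [-34.5 -14.7] z 0.0582 ang 80.46
1023 x [ 0.4 23.9] y [-34.  -18.6] z 0.06 ang 79.82
89 x [-0.9 23.7] y [-34.3 -17.7] z 0.0606 ang 85.59
91 x [-1.1 23.4] y [21.1 37.3] z 0.0605 ang 77.8
143 x [ 84.5 120.6] y [-35.  -14.2] z 0.0589 ang 82.63
140 x [ 85.3 120.1] y [15.9 36.8] z 0.0587 ang 78.65
```

Request:
jog_arm(motion=[[-1,0.5,0,15,0.2],[-1,0,0,25,0],[-1,0,0,23,0],[-1,0,0,14,0],[-1,0,0,8,0],[-1,0,0,4,0],[-1,0,0,0,0],[-1,0,0,0,0],[-1,0,0,0,0],[-1,0,0,0,0]])

```text
time: 7.6
tool_pos: [0.4732, -0.0265, 0.0836]
tcp_rot: [2.4, 2.024, 0.003]
wrist_force: [-0.5, -0.5, -2.4]
width: 0.409
grip_force: 59.8
```

```bash
python3 hand.py; python3 -c "
from h import *
save(grab('scene'),'scene4')
b=cv2.imread('pics/scene4.png')[150:310,280:440];cv2.imwrite('pics/c4.png',cv2.resize(b,None,fx=3.7,fy=3.7,interpolation=2))"; python3 fit.py scene4 -57 1 25 78; python3 jaws.py scene4;python3 hand.py
```

```text
t 7.6 TCP gauge x,y -56.0 1.9 z 83.6 head -9.73 tilt(gx,gy) 0.0025 0.0001 F gauge [-0.4 -0.5 -2.4]
prop n 312 xy [-58.91   2.57] tilt [ 0.0146 -0.0097] foot xy [-59.3    2.82] zmin 25.4 res 1.05
89 x [-53.8 -39. ] y [-8.3 20.5] z 0.0603 ang 7.35
89 x [-0.3 23.1] y [-35.4 -18. ] z 0.0603 ang 82.96
92 x [-0.9 23.5] y [20.1 36.4] z 0.0603 ang 80.3
142 x [ 85.5 119.8] y [-34.9 -13.9] z 0.0592 ang 75.44
141 x [ 84.8 119.8] y [16.9 37. ] z 0.0589 ang 81.29
t 7.65 TCP gauge x,y -56.2 1.9 z 83.4 head -9.72 tilt(gx,gy) 0.0022 0.0001 F gauge [-0.3 -0.7 -2.9]
```

View pics/c4.png

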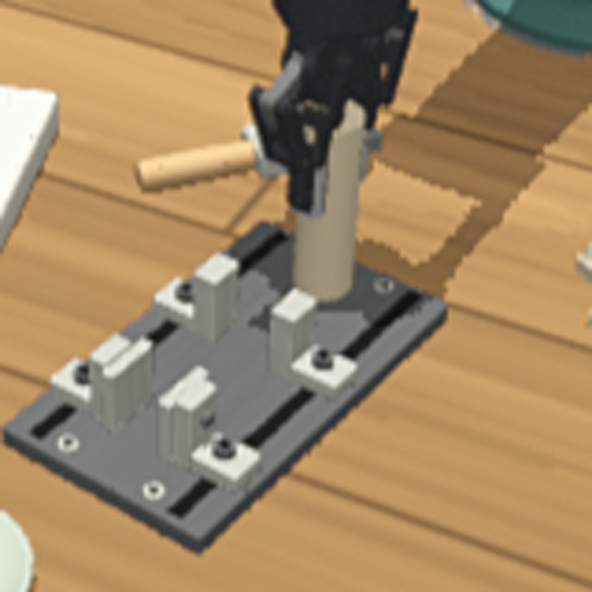

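The prop stands ahead of the go gap; its foot is at crop (322,290), low over the plate. It sits about 1 mm too far in +y, so I shift back and advance to just ahead of the jaws.

Request:
jog_arm(motion=[[-1,-1,5,1,0],[-1,0,10,0,0],[-1,0,10,0,0],[-1,0,5,0,0],[-1,0,2,0,0],[-1,0,0,0,0],[-1,0,0,0,0],[-1,0,0,0,0]])

```text
time: 8.32
tool_pos: [0.5029, -0.0327, 0.0809]
tcp_rot: [-2.401, -2.025, 0.001]
wrist_force: [-0.1, -0.1, -2.4]
width: 0.407
grip_force: 59.8
```

```bash
for i in 5 6 7; do python3 -c "
from h import *
save(grab('scene'),'scene$i')";python3 hand.py; python3 fit.py scene$i -24 1 25 76; python3 jaws.py scene$i|grep -v 'x \[ *-[2-9]'; done
```

```text
t 8.37 TCP gauge x,y -25.8 0.8 z 81.0 head -9.73 tilt(gx,gy) -0.0009 -0.0 F gauge [-0.2  0.4 -2.7]
prop n 233 xy [-28.85   1.38] tilt [0.0167 0.0032] foot xy [-29.36   1.28] zmin 28.2 res 0.95
86 x [-1.7 23.9] y [-35.4 -17.4] z 0.0603 ang 76.29
140 x [ 84.2 120.1] y [-34.4 -13.5] z 0.0587 ang 79.56
140 x [ 85.7 119.3] y [16.2 37.4] z 0.0591 ang 80.32
t 8.42 TCP gauge x,y -25.7 0.8 z 81.10000000000001 head -9.73 tilt(gx,gy) -0.0006 -0.0 F gauge [ 0.7 -0.2 -3. ]
prop n 234 xy [-28.75   1.26] tilt [0.0054 0.003 ] foot xy [-28.92   1.16] zmin 25.7 res 0.84
92 x [-0.7 24.2] y [-34.8 -17.6] z 0.0601 ang 82.13
137 x [ 85.7 119.6] y [-35.1 -13.9] z 0.0589 ang 79.92
137 x [ 85.6 120.3] y [15.8 37.1] z 0.059 ang 81.99
t 8.47 TCP gauge x,y -25.6 0.8 z 81.19999999999999 head -9.73 tilt(gx,gy) -0.0004 -0.0001 F gauge [ 0.1  0.  -2.6]
prop n 231 xy [-28.76   1.17] tilt [ 0.0194 -0.0037] foot xy [-29.36   1.29] zmin 26.2 res 0.87
89 x [-1.6 23.6] y [-34.7 -17.9] z 0.0604 ang 82.48
94 x [-1.  24.3] y [20.7 37.9] z 0.0606 ang 83.68
141 x [ 86.1 120.7] y [-34.4 -14.1] z 0.059 ang 79.92
137 x [ 85.4 120.3] y [16.6 37.3] z 0.0588 ang 81.58
```

Request:
jog_arm(motion=[[-1,0,3,0,0],[-1,0,4,0,0],[-1,0,4,0,0],[-1,0,3,0,0],[-1,0,2,0,0],[-1,0,1,0,0],[-1,0,0,0,0],[-1,0,0,0,0]])

```text
time: 9.13
tool_pos: [0.52, -0.0356, 0.0812]
tcp_rot: [-2.402, -2.025, 0.0]
wrist_force: [-0.4, 1.4, -4.4]
width: 0.409
grip_force: 59.8
```

```bash
python3 hand.py
```

```text
t 9.13 TCP gauge x,y -8.3 0.8 z 81.19999999999999 head -9.73 tilt(gx,gy) -0.0004 -0.0 F gauge [-0.6  1.3 -4.4]
```

Request:
jog_arm(motion=[[-1,0,1.5,0,0],[-1,0,2,0,0],[-1,0,2,0,0],[-1,0,2,0,0],[-1,0,1.5,0,0],[-1,0,1,0,0],[-1,0,0,0,0],[-1,0,0,0,0]])

```text
time: 9.8
tool_pos: [0.53, -0.0373, 0.0812]
tcp_rot: [-2.402, -2.025, 0.0]
wrist_force: [0.1, 0.5, -3.5]
width: 0.407
grip_force: 59.8
```

```bash
python3 hand.py
```

```text
t 9.8 TCP gauge x,y 1.8 0.8 z 81.19999999999999 head -9.73 tilt(gx,gy) -0.0002 -0.0 F gauge [ 0.1  0.5 -3.5]
```

Request:
jog_arm(motion=[[-1,0,1.5,0,0],[-1,0,2,0,0],[-1,0,2,0,0],[-1,0,2,0,0],[-1,0,1.5,0,0],[-1,0,1,0,0],[-1,0,0,0,0],[-1,0,0,0,0]])

```text
time: 10.47
tool_pos: [0.5399, -0.039, 0.0812]
tcp_rot: [-2.402, -2.025, 0.0]
wrist_force: [0.1, -0.4, -3.4]
width: 0.406
grip_force: 59.8
```

```bash
python3 hand.py; for i in 8 9;do python3 -c "
from h import *
save(grab('scene'),'scene$i')"; python3 jaws.py scene$i|grep -v 'x \[ *-[2-9]';done
```

```text
t 10.47 TCP gauge x,y 11.8 0.8 z 81.19999999999999 head -9.73 tilt(gx,gy) -0.0002 -0.0 F gauge [ 0.2 -0.4 -3.4]
253 x [-0.5 28. ] y [-34.1  36.8] z 0.0605 ang 86.5
141 x [ 85.6 120.4] y [-35.3 -13.7] z 0.0588 ang 84.62
139 x [ 85.5 120. ] y [16.  36.8] z 0.0591 ang 81.16
248 x [-0.  27.8] y [-34.2  36.5] z 0.0601 ang 85.87
145 x [ 84.9 120. ] y [-34.7 -13.7] z 0.059 ang 76.42
138 x [ 84.6 120.2] y [16.1 37. ] z 0.0589 ang 84.16
```

Request:
jog_arm(motion=[[-1,0,2,0,0],[-1,0,3,0,0],[-1,0,3,0,0],[-1,0,3,0,0],[-1,0,3,0,0],[-1,0,3,0,0],[-1,0,2,0,0],[-1,0,1,0,0],[-1,0,0,0,0]])

```text
time: 11.32
tool_pos: [0.5598, -0.0424, 0.0813]
tcp_rot: [2.402, 2.025, 0.0]
wrist_force: [-0.6, -0.2, -2.4]
width: 0.402
grip_force: 59.8
```

```bash
python3 hand.py
```

```text
t 11.32 TCP gauge x,y 32.1 0.8 z 81.3 head -9.74 tilt(gx,gy) 0.0001 0.0 F gauge [-0.5 -0.3 -2.4]
```

Request:
jog_arm(motion=[[-1,0,3,0,0],[-1,0,5,0,0],[-1,0,6,0,0],[-1,0,6,0,0],[-1,0,5,0,0],[-1,0,3,0,0],[-1,0,2,0,0],[-1,0,0,0,0],[-1,0,0,0,0]])

```text
time: 12.07
tool_pos: [0.589, -0.0474, 0.0811]
tcp_rot: [-2.402, -2.025, 0.001]
wrist_force: [0.6, -0.1, -3.4]
width: 0.41
grip_force: 59.8
```

```bash
python3 hand.py; for i in 10 11;do python3 -c "
from h import *
save(grab('scene'),'scene$i')"; python3 jaws.py scene$i;python3 fit.py scene$i 60 1 28 72;done
```

```text
t 12.07 TCP gauge x,y 61.6 0.8 z 81.10000000000001 head -9.73 tilt(gx,gy) -0.0005 -0.0 F gauge [ 0.6 -0.  -3.4]
94 x [-1.8 22.7] y [20.4 36.7] z 0.0599 ang 81.57
118 x [51.8 77.9] y [-11.1  19.9] z 0.0614 ang 27.18
139 x [ 85.2 120.4] y [-34.7 -13.9] z 0.0585 ang 79.39
141 x [ 85.5 120.6] y [16.2 37.4] z 0.0589 ang 84.61
prop n 230 xy [58.69  1.29] tilt [0.0054 0.0038] foot xy [58.55  1.19] zmin 29.5 res 0.75
91 x [-0.5 23.5] y [20.5 36.3] z 0.0604 ang 76.97
109 x [51.5 77.6] y [-7.2 20. ] z 0.0612 ang 31.08
140 x [ 84.5 119.9] y [-34.1 -13.6] z 0.0585 ang 76.77
136 x [ 86.1 119.8] y [16.4 37. ] z 0.0595 ang 79.49
prop n 222 xy [58.55  1.21] tilt [0.0099 0.0103] foot xy [58.3   0.95] zmin 28.4 res 0.9
```

Request:
jog_arm(motion=[[-1,0,2,0,0],[-1,0,3,0,0],[-1,0,3,0,0],[-1,0,2,0,0],[-1,0,2,0,0],[-1,0,1,0,0],[-1,0,0.5,0,0],[-1,0,0,0,0],[-1,0,0,0,0]])

```text
time: 12.92
tool_pos: [0.6024, -0.0498, 0.0812]
tcp_rot: [-2.402, -2.025, 0.0]
wrist_force: [-0.0, -0.0, -1.8]
width: 0.407
grip_force: 59.8
```

Request:
jog_arm(motion=[[-1,0,0.3,0,0],[-1,0,0.3,0,0],[-1,0,0.3,0,0],[-1,0,0,0,0]])

```text
time: 13.25
tool_pos: [0.6027, -0.0499, 0.081]
tcp_rot: [-2.401, -2.025, 0.002]
wrist_force: [-1.6, -1.1, -1.9]
width: 0.403
grip_force: 59.7
```

```bash
python3 hand.py
```

```text
t 13.25 TCP gauge x,y 75.6 0.6 z 81.0 head -9.72 tilt(gx,gy) -0.0012 -0.0003 F gauge [-1.4 -1.4 -1.9]
```

Request:
jog_arm(motion=[[-1,0,0.3,0,0],[-1,0,0.3,0,0],[-1,0,0,0,0]])

```text
time: 13.5
tool_pos: [0.6032, -0.05, 0.081]
tcp_rot: [-2.401, -2.025, 0.002]
wrist_force: [-4.0, -1.5, -2.1]
width: 0.41
grip_force: 59.7
```

Request:
jog_arm(motion=[[-1,0,0.3,0,0],[-1,0,0.3,0,0],[-1,0,0,0,0]])

```text
time: 13.75
tool_pos: [0.6035, -0.0502, 0.0809]
tcp_rot: [-2.401, -2.024, 0.003]
wrist_force: [-4.7, -1.0, -1.0]
width: 0.41
grip_force: 59.8
```

Request:
jog_arm(motion=[[-1,-0.2,0.1,0,0],[-1,0,0,0,0],[-1,0,0,0,0]])

```text
time: 14.0
tool_pos: [0.6037, -0.0504, 0.0808]
tcp_rot: [-2.401, -2.024, 0.002]
wrist_force: [-5.0, -2.1, -2.5]
width: 0.407
grip_force: 59.8
```

```bash
python3 hand.py
```

```text
t 14.0 TCP gauge x,y 76.6 0.3 z 80.8 head -9.72 tilt(gx,gy) -0.0019 -0.0004 F gauge [-4.6 -2.9 -2.5]
```

Request:
jog_arm(motion=[[-1,-0.2,0.1,0,0],[-1,0,0,0,0],[-1,0,0,0,0],[-1,0,0,0,0]])

```text
time: 14.33
tool_pos: [0.6039, -0.0506, 0.0809]
tcp_rot: [-2.401, -2.025, 0.002]
wrist_force: [-4.2, -1.6, -2.6]
width: 0.409
grip_force: 59.8
```

```bash
python3 hand.py; python3 -c "
from h import *
save(grab('scene'),'scene12')"; python3 fit.py scene12 75 1 28 72;python3 hand.py
```

```text
t 14.33 TCP gauge x,y 76.9 0.2 z 80.9 head -9.72 tilt(gx,gy) -0.0015 -0.0004 F gauge [-3.8 -2.3 -2.6]
prop n 180 xy [73.89  0.69] tilt [0.0157 0.0013] foot xy [73.49  0.66] zmin 33.9 res 1.05
t 14.38 TCP gauge x,y 76.9 0.2 z 80.8 head -9.72 tilt(gx,gy) -0.0015 -0.0004 F gauge [-4.7 -2.2 -3. ]
```

Request:
jog_arm(motion=[[-1,0,0,0,0],[-1,0,0,0,0]])

```text
time: 14.55
tool_pos: [0.6039, -0.0506, 0.0808]
tcp_rot: [-2.401, -2.025, 0.002]
wrist_force: [-5.1, -1.7, -3.4]
width: 0.409
grip_force: 59.8
```

Request:
jog_arm(motion=[[-1,0,0,0,0],[-1,0,0,0,0]])

```text
time: 14.72
tool_pos: [0.6039, -0.0506, 0.0808]
tcp_rot: [-2.401, -2.025, 0.002]
wrist_force: [-4.9, -2.5, -4.0]
width: 0.406
grip_force: 59.8
```

Contact is steady at about 5.3 N. I hold it a little longer, then back off and lift.

Request:
jog_arm(motion=[[-1,0,0,0,0],[-1,0,0,0,0],[-1,0,0,0,0],[-1,0,0,0,0],[-1,0,0,0,0],[-1,0,0,0,0]])

```text
time: 15.22
tool_pos: [0.6039, -0.0506, 0.0808]
tcp_rot: [-2.401, -2.025, 0.002]
wrist_force: [-4.4, -0.5, -3.6]
width: 0.407
grip_force: 59.8
```

Request:
jog_arm(motion=[[-1,0.4,-1,0,0],[-1,0,-2,0,0],[-1,0,-4,0,0],[-1,0,-5,0,0],[-1,0,-5,0,0],[-1,0,-3,0,0],[-1,0,0,0,0],[-1,0,0,0,0]])

```text
time: 15.88
tool_pos: [0.585, -0.0465, 0.0815]
tcp_rot: [2.401, 2.025, 0.001]
wrist_force: [0.4, 0.5, -3.0]
width: 0.413
grip_force: 59.7
```

```bash
python3 hand.py
```

```text
t 15.88 TCP gauge x,y 57.6 1.0 z 81.5 head -9.72 tilt(gx,gy) 0.0008 0.0002 F gauge [ 0.3  0.6 -3. ]
```

Request:
jog_arm(motion=[[-1,0,0,-5,0],[-1,0,0,-12,0],[-1,0,0,-18,0],[-1,0,0,-22,0],[-1,0,0,-22,0],[-1,0,0,-18,0],[-1,0,0,-8,0],[-1,0,0,0,0]])

```text
time: 16.55
tool_pos: [0.5874, -0.047, 0.1903]
tcp_rot: [2.398, 2.022, 0.007]
wrist_force: [0.7, -0.7, -2.7]
width: 0.406
grip_force: 59.8
```

```bash
python3 -c "
from h import *
delta(.489,.303,.19)"
```

```text
t 16.55 pos [ 0.5874 -0.047   0.1903] yhead -9.73 down [ 6.7e-03 -8.0e-04 -1.0e+00] F [ 0.69 -0.67 -2.75]
tool shift mm [ 328.4 -156.1   -0.7]
```

Request:
jog_arm(motion=[[-1,10,-5,0,0],[-1,20,-9,0,0],[-1,28,-13,0,0],[-1,32,-15,0,0],[-1,34,-16,0,0],[-1,34,-16,0,0],[-1,34,-16,0,0],[-1,34,-16,0,0],[-1,32,-15,0,0],[-1,28,-14,0,0]])

```text
time: 17.38
tool_pos: [0.4975, 0.2601, 0.1841]
tcp_rot: [-2.4, -2.025, 0.005]
wrist_force: [0.7, 0.7, -2.2]
width: 0.407
grip_force: 59.8
```

Request:
jog_arm(motion=[[-1,22,-11,0,0],[-1,14,-7,0,0],[-1,6,-3,0,0],[-1,0,0,0,0],[-1,0,0,0,0],[-1,0,0,0,0]])

```text
time: 17.88
tool_pos: [0.4864, 0.3018, 0.1855]
tcp_rot: [2.402, 2.024, -0.003]
wrist_force: [0.6, -0.9, -2.6]
width: 0.406
grip_force: 59.8
```

```bash
python3 -c "
from h import *
delta(.489,.303,.08)
save(grab('scene'),'s13')
b=cv2.imread('pics/s13.png')[180:380,400:600];cv2.imwrite('pics/c13.png',cv2.resize(b,None,fx=2.5,fy=2.5))"
```

```text
t 17.88 pos [0.4864 0.3018 0.1855] yhead -9.76 down [-0.0011 -0.0012 -1.    ] F [ 0.57 -0.92 -2.56]
tool shift mm [  1.7   2.4 105.5]
```

View pics/c13.png

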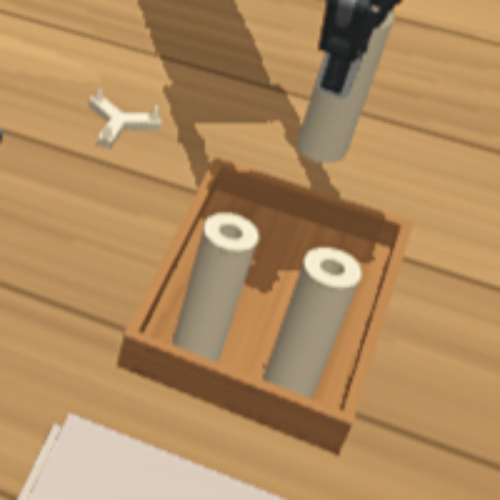

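The prop hangs above the tray's free half (foot at crop (325,150)), with the two passed props clear. I lower it.

Request:
jog_arm(motion=[[-1,1.5,2,8,0],[-1,0,0,18,0],[-1,0,0,24,0],[-1,0,0,24,0],[-1,0,0,18,0],[-1,0,0,11,0],[-1,0,0,5,0],[-1,0,0,0,0],[-1,0,0,0,0],[-1,0,0,0,0]])

```text
time: 18.77
tool_pos: [0.4902, 0.3046, 0.0798]
tcp_rot: [2.402, 2.024, 0.004]
wrist_force: [0.4, 0.3, -2.0]
width: 0.406
grip_force: 59.8
```

Request:
jog_arm(motion=[[-1,0,0,1,0],[-1,0,0,1,0],[-1,0,0,0,0],[-1,0,0,0,0]])

```text
time: 19.1
tool_pos: [0.489, 0.3042, 0.0767]
tcp_rot: [2.402, 2.025, 0.001]
wrist_force: [-0.7, -0.4, -2.1]
width: 0.407
grip_force: 59.8
```

Request:
jog_arm(motion=[[-1,0,0,1,0],[-1,0,0,0,0],[-1,0,0,0,0]])

```text
time: 19.35
tool_pos: [0.4888, 0.304, 0.0752]
tcp_rot: [-2.402, -2.025, 0.0]
wrist_force: [-0.3, 0.6, -3.1]
width: 0.407
grip_force: 59.8
```

Request:
jog_arm(motion=[[-1,0,0,1,0],[-1,0,0,1,0],[-1,0,0,1,0],[-1,0,0,0,0],[-1,0,0,0,0]])

```text
time: 19.77
tool_pos: [0.4888, 0.304, 0.0721]
tcp_rot: [-2.402, -2.025, 0.001]
wrist_force: [-0.7, 1.0, -3.0]
width: 0.404
grip_force: 59.8
```

Request:
jog_arm(motion=[[-1,0,0,0.8,0],[-1,0,0,0,0],[-1,0,0,0,0]])

```text
time: 20.02
tool_pos: [0.4889, 0.3041, 0.0714]
tcp_rot: [-2.402, -2.025, 0.0]
wrist_force: [-0.5, -0.0, -2.6]
width: 0.406
grip_force: 59.8
```

Request:
jog_arm(motion=[[-1,0,0,0.8,0],[-1,0,0,0,0],[-1,0,0,0,0]])

```text
time: 20.27
tool_pos: [0.4888, 0.304, 0.0706]
tcp_rot: [-2.402, -2.025, 0.0]
wrist_force: [-0.1, 0.2, -3.2]
width: 0.408
grip_force: 59.8
```

Request:
jog_arm(motion=[[-1,0,0,0.7,0],[-1,0,0,0,0],[-1,0,0,0,0]])

```text
time: 20.52
tool_pos: [0.489, 0.3042, 0.0703]
tcp_rot: [-2.402, -2.025, -0.001]
wrist_force: [-1.7, -0.4, -0.6]
width: 0.408
grip_force: 60.3
```

Request:
jog_arm(motion=[[-1,0,0,0.7,0],[-1,0,0,0,0],[-1,0,0,0,0]])

```text
time: 20.77
tool_pos: [0.4891, 0.3043, 0.0702]
tcp_rot: [-2.402, -2.025, -0.001]
wrist_force: [-1.8, -1.1, 5.9]
width: 0.409
grip_force: 60.5
```

Request:
jog_arm(motion=[[-1,0,0,-0.5,0],[0,0,0,0,0],[0.3,0,0,0,0],[0.6,0,0,0,0],[0.8,0,0,0,0],[0.8,0,0,0,0],[0.8,0,0,0,0],[0.8,0,0,0,0]], force=20)

```text
time: 21.43
tool_pos: [0.4889, 0.3041, 0.0697]
tcp_rot: [2.402, 2.025, 0.0]
wrist_force: [-0.5, 0.7, 1.0]
width: 0.902
grip_force: 0.0
```

```bash
python3 -c "
from h import *
delta(.489,.303,.22);print(bot.read_state()['width'],bot.read_state()['grip_force'])
save(grab('scene'),'s14')
b=cv2.imread('pics/s14.png')[160:380,380:600];cv2.imwrite('pics/c14.png',cv2.resize(b,None,fx=2.5,fy=2.5))"
```

```text
t 21.43 pos [0.4889 0.3041 0.0697] yhead -9.73 down [ 0.  0. -1.] F [-0.48  0.73  1.  ]
tool shift mm [  -1.     0.3 -150.3]
0.902032214052866 0.0
```

View pics/c14.png

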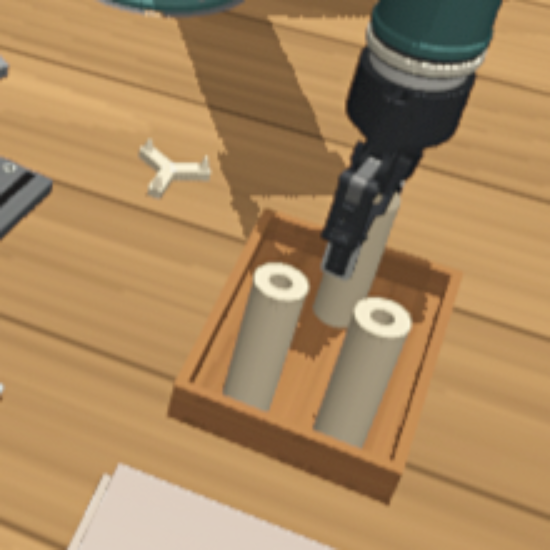

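The prop stands in the free half, foot at crop (333,310), with the fingers open around it. I retreat straight up.

Request:
jog_arm(motion=[[0.8,0,0,-5,0],[0.8,0,0,-10,0],[0.8,0,0,-18,0],[0.8,0,0,-25,0],[0.8,0,0,-30,0],[0.8,0,0,-30,0],[0.8,0,0,-25,0],[0.8,0,0,-12,0],[0.8,0,0,0,0],[0.8,0,0,0,0]])

```text
time: 22.32
tool_pos: [0.4891, 0.3042, 0.2253]
tcp_rot: [2.402, 2.025, 0.002]
wrist_force: [-1.1, -0.8, -0.6]
width: 0.901
grip_force: 0.0
```

```bash
python3 -c "
from h import *
for n in('scene','top'): save(grab(n),n+'15')
W=cloud(load('scene15'))
m=(W[...,2]>.117)&(W[...,2]<.137)&(np.hypot(W[...,0]-.489,W[...,1]-.304)<.04)
t=W[m];print(len(t),cv2.minEnclosingCircle(t[:,:2].astype(np.float32)),np.median(t[:,2]))
b=cv2.imread('pics/scene15.png');cv2.imwrite('pics/c15.png',b[130:410,160:600])"
```

```text
293 ((0.4874311089515686, 0.3063422739505768), 0.02012312412261963) 0.12795386466705805
```

View pics/c15.png

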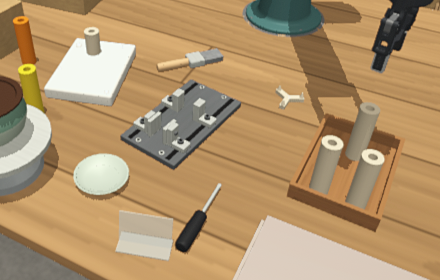

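The prop stands upright and free in the tray at crop (365,130), top at z 0.128. The bystanders are where they were, so I hand the job in.

```bash
python3 -c "
from workcell import bot
print(bot.finish_job())"
```

```text
the job is handed in; nothing more can be done
None
```

The prop slid through the go gap without measurable contact, was stopped by the no-go gap under about 5 N for over a second (a little under the 6 N asked), and now stands released in the tray's free half; the job is handed in at 22 s, with no verdict returned.

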